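Unclip the filter cover of the solder fume box

TASK

Open the fume filter box on the workbench to get at its filter: press the snap tab at the front of its white cover gently inward and, keeping it pressed lightly, draw it up until the front edge of the cover has come up, then draw the cover forward to free the tongues at its rear and lift it off. Lay the cover flat, right way up, in the middle of the cork mat, without forcing or dropping it, and leave the other things on the bench where they are.

Things in the scene. Friction and masses are not known exactly. Their poses are not given: they have to be found in the camera images.
- tab_pad (a point): Middle of the outer face of the snap tab's thumb piece, an upright plate 26 mm wide and 4 mm thick at the front edge of the white cover. The piece stands 24 to 50 mm above the cover's underside, this point 40 mm. Its x axis points inward, the way it is pressed; z up. The box's rim in front of it is 16 mm below this point: keep fingertips above the rim.
- tab: The tab; origin and axes as the cover's. Spring: 2 N out, 5 N at its hard stop 5.5 mm in; its 14 mm nose sits under the box's front lip. Pressed, the loose cover first slides in by an unknown 0 to 7 mm; then the nose frees after 4 mm of tab travel, at 7 to 12 N. Over 20 N breaks it. Freed, fingertip friction still holds the cover down: keep 3 to 6 N on it and draw the fingertip slowly up 18 mm.
- cover_grip (a point): Centre of the upright grip rib on the cover: 60 mm long (x), 12 mm wide (y), 26 mm tall. This point is 13 mm above the cover's top face and 37 mm above its underside. Axes as the cover's. Two tongues at the cover's rear reach up to 8 mm under a lip of the box: with the front sprung up, draw the cover forward (-x) some 5 to 10 mm, until it meets the front wall, then lift.
- cover: White slotted cover, 120 (x) x 100 (y) x 24 mm deep, 0.18 to 0.35 kg, in the top of a fixed grey box, 156 (x) x 128 mm, rim 84 mm above the bench. Origin: centre of its underside, 60 mm up when seated; x from tab side (front) to rear, z up. With the tab free a spring plunger (under 7 N) helps raise the front edge, about 14 mm, and keeps it up, tilted 0.12 rad; the rear stays down.
- mat: Fixed cork mat, 190 mm (x) by 170 mm (y), 5 mm thick; origin at the centre of its underside, on the bench. The cover goes here, at any yaw.
- jar: Bystander: closed glass jar, 64 mm across, 95 mm tall; origin at the centre of its underside.
- brush: Bystander: brush, 170 mm long, lying on the bench.
- driver: Bystander: screwdriver, 180 mm long, lying on the bench.
Things that resemble listed ones, but are neither listed nor needed, are in the scene too. There is more than one size of the cover; the one meant has the size given above.

How it is judged (in metres and radians):
On the way:
1. the tab is released and the front edge of the cover has sprung up, its rear still down in the box (height (world z) of tab_pad above 0.109 m and angle between cover's own z axis and vertical above 0.06 rad and height (world z) of cover_grip below 0.11 m), for 0.2 s.
At the end, for the whole second after the job is handed in: The cover lies flat (within 0.06 rad), right way up and at rest on the cork mat, its centre within 40 mm of the mat's centre, let go (horizontal distance between cover and mat below 0.04 m and height (world z) of cover between 0.002 and 0.009 m and angle between cover's own z axis and vertical below 0.06 rad and linear speed of cover below 0.02 m/s); the robot touches nothing.
It fails at once if the snap tab is loaded with more than 20 N (contact force between tab and anything else above 20 N).
It fails at once if the cover is forced against the box with more than 40 N (contact force between cover and housing above 40 N).
It fails at once if the cover is dropped (falls faster than 0.5 m/s while not held) (linear speed of cover above 0.5 m/s and contact force between the fingers and cover below 0.1 N).
It fails at once if a bystander is moved by more than 25 mm (distance of any of jar, brush, driver from where it was at the start of the episode above 0.025 m).
It also fails if it takes over 72 s, if anything falls off the work surface, if the arm or the gripper's body presses on something with over 40 N, if the wrist force passes 120 N, or if a joint passes its speed limit or range.

ROBOT

A 6-joint arm with a two-finger parallel gripper is mounted at the origin on the work surface. World frame = base frame: x ahead of the robot, y to its left, z up, the work surface at z = 0. Lengths are in mm, angles in rad, forces in N, time in s.
With the tool pointing down it reaches from about 275 to 750 mm from the base axis. Payload 10.2 kg.
Tool frame: the origin (TCP) lies at the very end of the fingers, on their centre line; the grasp point (between the pads) lies 19 mm behind it; z points along the fingers, y is the line along which they close (so a half turn about z gives the same grasp; the last joint's range is limited). The gripper opens to 85 mm and grips with 20 to 120 N. Pads are 22 mm wide; open, the fingers measure 114 mm over their backs; the gripper's body (76 mm by 85 mm) begins 54 mm behind the grasp point. The pads swing forward as they close: fully open they stand 13 mm farther back than shut.
Start: joints at [-1.357, 0.313, 1.498, -0, 1.331, -0.223], TCP at [222.086, -475.719, 193.794] pointing down, gripper open.
Joint ranges: [-2.94, 2.94], [-0.97, 2.17], [0.19, 2.56], [-1.23, 4.37], [0.02, 3.11], [-2.88, 2.88]. Speed limits (rad/s): [2.39, 2.39, 3.01, 3.14, 3.14, 3.14].

INTERFACE

Orientations are given as a unit quaternion [w, x, y, z].
In Python, from rig import ctrl gives the robot as it stands.
- The arm moves only by the tool step_arm, never from a script. Its argument "increments" is a list of rows, each a list of 3 entries, a list of its own where there are three numbers: the shift along the tool's x, y, z in cm, then the turn, a rotation vector about the tool's x, y, z in degrees, then the opening in per cent of the stroke, from 0 (shut) to 100 (fully open). A call has 1 to 8 rows; each row is the pose to reach, as a shift and turn from the pose commanded when the call began, along the tool's axes at that moment; what a row does not reach only later rows make up. A row lasts 1/8 s, in which the tool goes at most 62.5 mm and 10.7 degrees, less where a joint would pass 70% of its speed; a pose out of reach is approached as far as the arm can. A call with a gripper value outside its range is refused whole. The fingers move at their own pace and stop on an object; "squeeze" is the grip in N (left out, the last holds). Time passes only in rows, so rows that repeat a pose let the fingers close. It gives the time, the measured TCP pose, the force, the opening and the grip force at its end, in the units of the state.
- ctrl.sense(): the state, without advancing time (a new reading comes with each control period).
- ctrl.capture(name): name is "scene" or "top" or "wrist"; returns a dict with "img" (480x640x3 uint8, red, green, blue), "fx", "fy", "cx", "cy" (pixels), "extrinsics" (4x4, takes a point from camera to world coordinates). Camera axes: x right, y down, z forward; pixel columns grow to the right and rows downward; lengths in mm; the calibration is good to about 2 mm. A picture is of the moment at which its call begins. There is no depth.
- ctrl.finish_job(): hands the job in; it is judged then, once.
The state is a dict: "time_s": time; "joints": joint angles; "dq": joint speeds; "tau": joint torques, N m; "eef_pos": TCP position; "ee_rot": TCP orientation; "force": force on the tool from outside, world axes, zero at the start; "wrist_torque": the same for the moment, N m; "grip_width": opening from 0.0 (shut) to 1.0 (fully open); "grip_force": force on a finger pad.
Only numpy, scipy, OpenCV 4.12 (cv2) and the standard library are available. Lean on these libraries where they do the work, as an engineer would, in place of code of your own. Each camera call takes 0.05 s, during which the arm holds its last target. There are 200 camera calls.

## Working session

There is one attempt and no reset: what is moved stays moved. The work goes in short steps, Python scripts to look and compute and a tool call to move; the robot and the scene stay as the last step left them, time stands still between calls to the robot, and variables do not carry over. Pictures are saved under pics/ and viewed, at most 10 in all, crops included, and the job is handed in when it is done.

Besides the shell and the picture viewer there is one more tool, called after ">>>" as name(argument=value, ...) on one line, values as JSON. step_arm: Moves the arm, as the interface text tells. Its arguments: {"type":"object","properties":{"increments":{"type":"array"},"squeeze":{"type":"number"}},"required":["increments"]}

```bash
ls; mkdir -p pics
cat > h.py <<'E'
import numpy as np, cv2
from rig import ctrl
def snap(n,f):
    c=ctrl.capture(n); cv2.imwrite('pics/'+f,cv2.cvtColor(c['img'],cv2.COLOR_RGB2BGR))
    np.savez('pics/'+f+'.npz',**{k:c[k] for k in('img','fx','fy','cx','cy','extrinsics')}); return c
def load(f): return np.load('pics/'+f+'.npz')
def ray(c,u,v):
    E=np.array(c['extrinsics']); d=E[:3,:3]@np.array([(u-c['cx'])/c['fx'],(v-c['cy'])/c['fy'],1]); return E[:3,3],d
def onz(c,u,v,z):
    o,d=ray(c,u,v); return (o+d*(z-o[2])/d[2]).round(1)
def proj(c,p):
    E=np.array(c['extrinsics']); q=E[:3,:3].T@(np.array(p)-E[:3,3]); return (c['fx']*q[0]/q[2]+c['cx'],c['fy']*q[1]/q[2]+c['cy'])
E
python3 - <<'E'
from h import *
for n in('top','scene'):
    c=snap(n,n+'.png'); print(n,c['fx'],np.array(c['extrinsics']).round(2).tolist())
print(ctrl.sense())
E
```

```text
pics
top 602.6627620092565 [[0.02, -1.0, 0.06, 472.26], [-1.0, -0.02, 0.01, -7.81], [-0.01, -0.06, -1.0, 1469.44], [0.0, 0.0, 0.0, 1.0]]
scene 528.762000631322 [[0.1, 0.57, -0.82, 1634.06], [1.0, -0.05, 0.09, -128.63], [0.01, -0.82, -0.57, 841.36], [0.0, 0.0, 0.0, 1.0]]
{'time_s': 0.1, 'joints': array([-1.35742021e+00,  3.13408717e-01,  1.49838051e+00,  1.13011172e-05,
        1.33099510e+00, -2.23418014e-01]), 'dq': array([ 6.36216744e-04, -2.08246852e-03, -1.74761435e-03,  2.46168052e-03,
        2.24671818e-05, -5.34846935e-04]), 'tau': array([ 3.15202342e-03, -4.12901223e+01, -2.60139084e+01, -2.14094939e-04,
        3.03735134e-03,  2.25275308e-06]), 'eef_pos': array([ 222.01723672, -475.43780564,  193.27751791]), 'ee_rot': array([-5.95805012e-04,  9.76246122e-01,  2.16663689e-01,  8.47967056e-06]), 'force': array([-0.30578418, -0.07785838,  0.37281215]), 'wrist_torque': array([-0.0224794 ,  0.02354654,  0.01089951]), 'grip_force': 0.0, 'grip_width': 0.9966144192979468}
```

View pics/top.png

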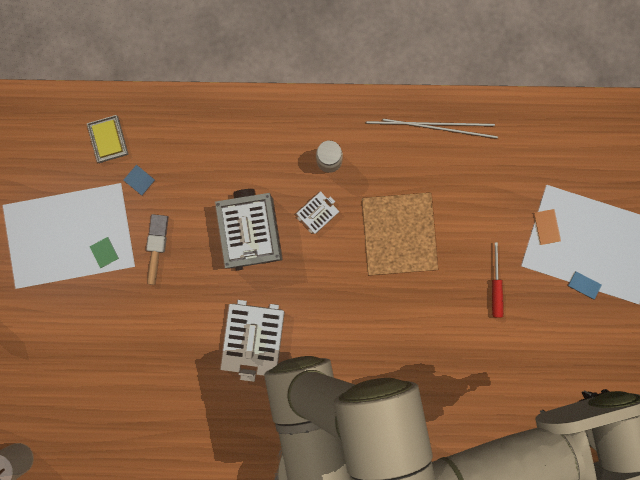

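View pics/scene.png

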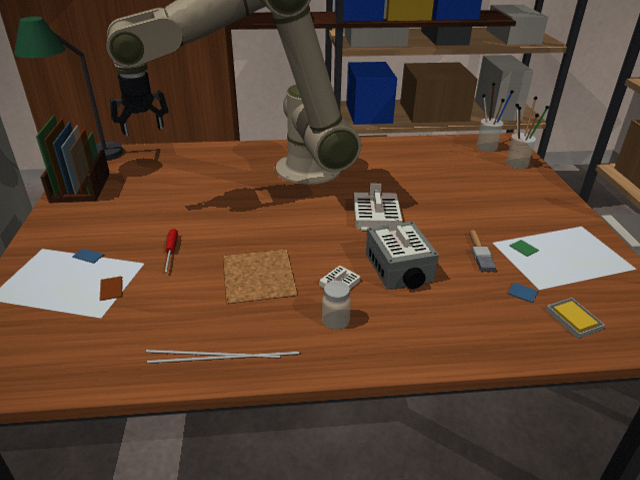

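The top view shows three white covers: in the grey box (247,230), a bigger loose one (252,338), and a small one (318,212). The cover in the box fits the description, since the one meant sits in a box. The mat is at (400,234), the jar at (329,156), the brush at (156,248) and the driver at (497,280). I'll confirm in one enlarged crop.

Run:
```python
from h import *
t=cv2.imread('pics/top.png');s=cv2.imread('pics/scene.png')
a=cv2.resize(t[180:280,200:300],(400,400),interpolation=cv2.INTER_CUBIC);b=cv2.resize(s[205:305,350:450],(400,400),interpolation=cv2.INTER_CUBIC)
cv2.imwrite('pics/crop1.png',np.hstack([a,b]))
c=load('top.png')
for u,v,z in[(247,230,84),(362,198,5),(430,194,5),(438,270,5),(369,274,5),(329,156,95),(252,338,24)]: print(u,v,onz(c,u,v,z))
# box outline by grey mask
img=c['img'].astype(int); hsv=cv2.cvtColor(c['img'],cv2.COLOR_RGB2HSV)
m=((hsv[...,1]<70)&(hsv[...,2]>60)).astype(np.uint8); m[:185]=0;m[280:]=0;m[:,:205]=0;m[:,290:]=0
cs,_=cv2.findContours(m,0,2); k=max(cs,key=cv2.contourArea); r=cv2.minAreaRect(k); print(r)
P=[onz(c,*p,84) for p in cv2.boxPoints(r)]; print(P,[np.linalg.norm(P[i]-P[i-1]).round(1) for i in range(4)])
h=cv2.inRange(hsv,(5,60,100),(25,255,255));
```

```text
247 230 [574.2 187.2  84. ]
362 198 [662.9 -81.1   5. ]
430 194 [ 675.3 -246.8    5. ]
438 270 [ 490.4 -267.4    5. ]
369 274 [ 477.9 -100.5    5. ]
329 156 [7.473e+02 7.000e-01 9.500e+01]
252 338 [320.8 177.4  24. ]
((247.827392578125, 230.1046600341797), (68.70703125, 57.46446228027344), 81.15818786621094)
[array([641.3, 265. ,  84. ]), array([664. , 133.8,  84. ]), array([507.2, 106. ,  84. ]), array([484.7, 236.3,  84. ])] [np.float64(159.2), np.float64(133.1), np.float64(159.2), np.float64(132.2)]
```

View pics/crop1.png

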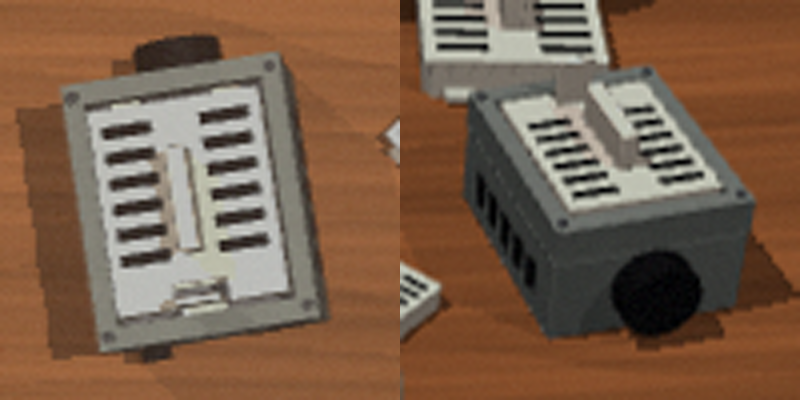

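The crop confirms it. The cover sits in the grey box with its tab on the robot side, around top pixel (250,254), and its tongues on the far side. Box outline 159x133 mm matches 156x128; centre is about (574,185), yaw 10.2°. Now approaching the front of the tab.

>>> step_arm(increments=[[[3, -3, 0], [0, 0, 2], 0], [[8.2, -8, 0], [0, 0, 5], 0], [[13.5, -13, 0], [0, 0, 8], 0], [[18.5, -18, 0], [0, 0, 11], 0], [[22.9, -22.3, 0], [0, 0, 14.8], 0], [[27.3, -26.6, 0], [0, 0, 14.8], 0], [[31.7, -30.8, 0], [0, 0, 14.8], 0], [[36, -35, 0], [0, 0, 14.8], 0]], squeeze=20)

```text
time_s: 1.1
eef_pos: [392.6, -25.0, 193.9]
ee_rot: [0.0, 0.996, 0.089, 0.0]
force: [1.0, -0.2, 0.4]
grip_width: -0.0
grip_force: 0.0
```

>>> step_arm(increments=[[[3, -5, 0], [0, 0, 0], 0], [[6, -10, 0], [0, 0, 0], 0], [[8.5, -14, 0], [0, 0, 0], 0], [[9.5, -15.8, 0], [0, 0, 0], 0], [[9.5, -15.8, 0], [0, 0, 0], 0], [[9.5, -15.8, 0], [0, 0, 0], 0]])

```text
time_s: 1.85
eef_pos: [457.5, 144.6, 193.6]
ee_rot: [0.0, 0.996, 0.089, -0.0]
force: [0.7, -1.4, 0.1]
grip_width: 0.003
grip_force: 0.0
```

Run:
```python
from h import *
c=snap('wrist','w1.png'); print(c['fx'],np.array(c['extrinsics']).round(2).tolist()); s=ctrl.sense();print(s['eef_pos'],s['ee_rot'],s['force'])
```

```text
355.61024681089947 [[0.18, -0.93, -0.31, 537.81], [-0.98, -0.17, -0.06, 159.27], [-0.0, 0.31, -0.95, 373.49], [0.0, 0.0, 0.0, 1.0]]
[457.59647133 144.49217008 193.7872544 ] [ 8.02736724e-05  9.96064264e-01  8.86338989e-02 -8.57999810e-05] [ 0.67205799  0.40624943 -0.00870248]
```

View pics/w1.png

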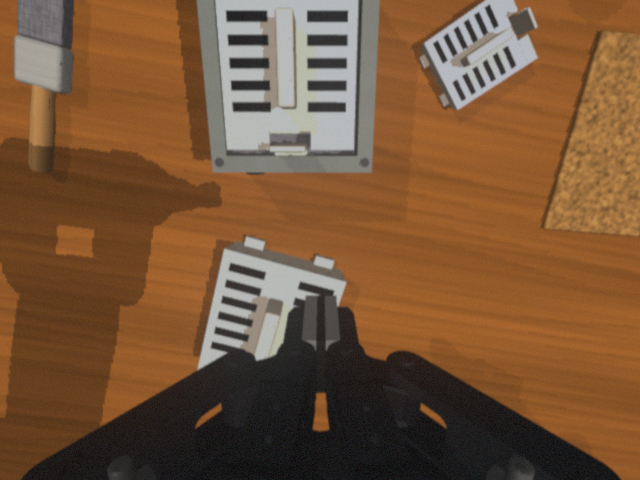

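The wrist view shows the box with its front edge at row 172 (columns 214–371), the thumb piece at (270–308, 147–154), and the rib at (277–295, 8–108).

Run:
```python
from h import *
c=load('w1.png')
y=np.array([.1771,-.9842,0]);x=np.array([.9842,.1771,0])
def pr(n,u,v,z):
    p=onz(c,u,v,z); s=np.array([457.6,144.5,193.7]); print(n,p,'tool dx,dy',((p-s)@x).round(1),((p-s)@y).round(1))
pr('rimFL',214,172,84);pr('rimFR',371,172,84)
pr('tab outer top',289,154,110);pr('tab inner top',289,148,110);pr('tabL',270,150,110);pr('tabR',308,150,110)
pr('rib front',287,108,110);pr('rib rear',285,8,110);pr('ribL',277,60,110);pr('ribR',296,60,110)
pr('inner L',232,153,84);pr('inner R',356,153,84)
g=cv2.cvtColor(c['img'],cv2.COLOR_RGB2GRAY); print(g[128:176,280:300:6].T.tolist())
b=cv2.cvtColor(c['img'][100:190,200:390],cv2.COLOR_RGB2BGR); cv2.imwrite('pics/crop2.png',cv2.resize(b,None,fx=4,fy=4,interpolation=cv2.INTER_CUBIC))
```

```text
rimFL [487.2 237.4  84. ] tool dx,dy 45.6 -86.2
rimFR [509.6 113.1  84. ] tool dx,dy 45.6 40.1
tab outer top [514.2 178.3 110. ] tool dx,dy 61.7 -23.2
tab inner top [518.3 178.9 110. ] tool dx,dy 65.8 -23.1
tabL [514.5 192.1 110. ] tool dx,dy 64.4 -36.8
tabR [519.4 165.3 110. ] tool dx,dy 64.5 -9.5
rib front [544.6 184.3 110. ] tool dx,dy 92.7 -23.8
rib rear [603.7 194.4 110. ] tool dx,dy 152.6 -23.2
ribL [573.1 195.3 110. ] tool dx,dy 122.7 -29.5
ribR [575.3 182.8 110. ] tool dx,dy 122.6 -16.9
inner L [504.6 224.7  84. ] tool dx,dy 60.5 -70.6
inner R [522.  128.1  84. ] tool dx,dy 60.5 27.5
[[186, 187, 184, 186, 175, 148, 120, 111, 111, 110, 113, 112, 112, 111, 95, 90, 94, 114, 150, 179, 186, 184, 179, 163, 164, 178, 176, 147, 122, 119, 123, 127, 126, 125, 128, 125, 127, 126, 125, 124, 126, 128, 126, 123, 118, 108, 105, 101], [185, 186, 185, 187, 179, 154, 127, 117, 110, 109, 108, 106, 101, 87, 80, 80, 89, 111, 151, 176, 187, 185, 178, 160, 152, 170, 172, 150, 121, 116, 118, 116, 119, 117, 119, 121, 126, 123, 126, 125, 124, 128, 125, 124, 116, 109, 104, 104], [186, 186, 185, 184, 180, 152, 125, 115, 115, 110, 108, 107, 108, 101, 94, 91, 94, 113, 149, 177, 184, 184, 180, 164, 160, 169, 166, 138, 115, 116, 117, 114, 114, 115, 115, 118, 114, 115, 117, 115, 118, 122, 123, 124, 114, 107, 100, 102], [185, 185, 182, 181, 169, 135, 99, 78, 74, 76, 74, 74, 76, 76, 77, 87, 96, 113, 150, 177, 183, 184, 182, 157, 156, 172, 175, 147, 121, 116, 114, 118, 117, 118, 117, 118, 120, 117, 117, 117, 116, 116, 118, 115, 108, 103, 99, 103]]
```

View pics/crop2.png

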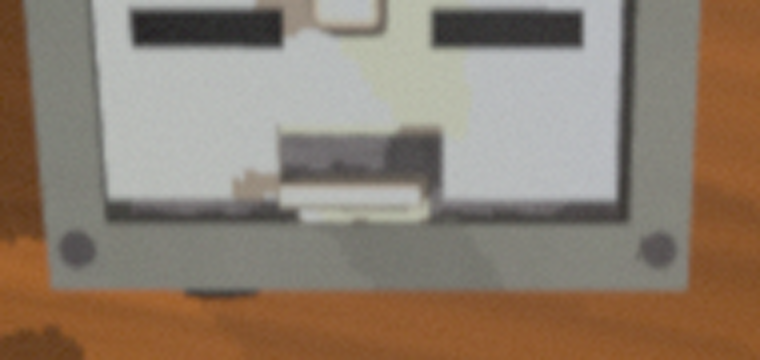

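The crop shows the thumb piece's top at rows 146–152 (columns 270–306), with the lower strip below it being the nose. The outer face is therefore about 63 mm ahead of the TCP, at y −23. I'll descend just in front of it.

>>> step_arm(increments=[[[1.5, -1, 1], [0, 0, 0], 0], [[3, -2, 3.5], [0, 0, 0], 0], [[4, -2.3, 6.5], [0, 0, 0], 0], [[4.2, -2.3, 9], [0, 0, 0], 0], [[4.2, -2.3, 10.2], [0, 0, 0], 0], [[4.2, -2.3, 10.2], [0, 0, 0], 0], [[4.2, -2.3, 10.2], [0, 0, 0], 0]])

```text
time_s: 2.78
eef_pos: [495.6, 175.2, 92.9]
ee_rot: [-0.0, 0.996, 0.089, 0.001]
force: [0.5, 0.5, 0.3]
grip_width: 0.001
grip_force: 0.0
```

Run:
```python
from h import *
c=snap('wrist','w2.png');s=ctrl.sense();print(s['eef_pos'],s['ee_rot'],s['force'])
b=cv2.cvtColor(c['img'][0:400,120:520],cv2.COLOR_RGB2BGR); cv2.imwrite('pics/crop3.png',cv2.resize(b,(600,600)))
```

```text
[495.5808107  175.33048254  92.9033977 ] [-2.42374598e-05  9.96029577e-01  8.90175834e-02  9.75439322e-04] [ 0.35963048 -0.02657763  0.53099881]
```

View pics/crop3.png

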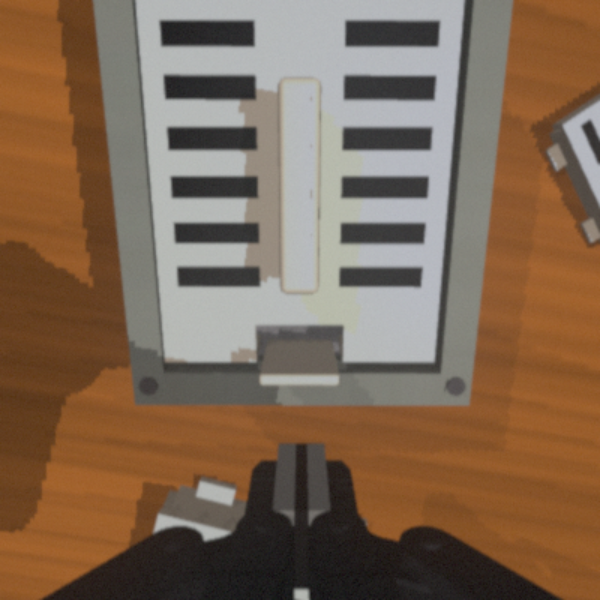

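The fingers line up with the tab in the crop (both centred near column 300), with roughly a centimetre of gap. Advancing gently.

>>> step_arm(increments=[[[0.3, 0, 0.1], [0, 0, 0], 0], [[0.6, 0, 0.1], [0, 0, 0], 0], [[0.8, 0, 0.1], [0, 0, 0], 0], [[0.85, 0, 0.1], [0, 0, 0], 0], [[0.9, 0, 0.1], [0, 0, 0], 0], [[0.95, 0, 0.1], [0, 0, 0], 0], [[1.0, 0, 0.1], [0, 0, 0], 0], [[1.0, 0, 0.1], [0, 0, 0], 0]])

```text
time_s: 3.82
eef_pos: [504.9, 177.2, 90.8]
ee_rot: [0.0, 0.996, 0.089, -0.0]
force: [0.7, 0.5, -0.0]
grip_width: -0.002
grip_force: 0.0
```

>>> step_arm(increments=[[[0.05, 0, 0], [0, 0, 0], 0], [[0.1, 0, 0], [0, 0, 0], 0], [[0.15, 0, 0], [0, 0, 0], 0], [[0.2, 0, 0], [0, 0, 0], 0], [[0.2, 0, 0], [0, 0, 0], 0]])

```text
time_s: 4.45
eef_pos: [506.9, 177.6, 90.8]
ee_rot: [-0.0, 0.996, 0.089, 0.0]
force: [0.0, -0.3, -0.6]
grip_width: -0.002
grip_force: 0.0
```

>>> step_arm(increments=[[[0.05, 0, 0], [0, 0, 0], 0], [[0.1, 0, 0], [0, 0, 0], 0], [[0.15, 0, 0], [0, 0, 0], 0], [[0.15, 0, 0], [0, 0, 0], 0]])

```text
time_s: 4.95
eef_pos: [508.3, 177.8, 90.8]
ee_rot: [-0.0, 0.996, 0.089, -0.0]
force: [-0.7, 1.1, 0.1]
grip_width: 0.003
grip_force: 0.0
```

>>> step_arm(increments=[[[0.05, 0, 0], [0, 0, 0], 0], [[0.1, 0, 0], [0, 0, 0], 0], [[0.15, 0, 0], [0, 0, 0], 0], [[0.15, 0, 0], [0, 0, 0], 0]])

```text
time_s: 5.45
eef_pos: [509.8, 178.1, 90.8]
ee_rot: [-0.0, 0.996, 0.089, 0.0]
force: [-0.2, -0.5, 0.3]
grip_width: -0.0
grip_force: 0.0
```

>>> step_arm(increments=[[[0.05, 0, 0], [0, 0, 0], 0], [[0.1, 0, 0], [0, 0, 0], 0], [[0.15, 0, 0], [0, 0, 0], 0], [[0.15, 0, 0], [0, 0, 0], 0]])

```text
time_s: 5.95
eef_pos: [511.3, 178.4, 90.8]
ee_rot: [-0.0, 0.996, 0.089, -0.0]
force: [-1.0, 0.6, 1.3]
grip_width: -0.002
grip_force: 0.0
```

>>> step_arm(increments=[[[0.05, 0, 0], [0, 0, 0], 0], [[0.1, 0, 0], [0, 0, 0], 0], [[0.1, 0, 0], [0, 0, 0], 0]])

```text
time_s: 6.32
eef_pos: [512.3, 178.5, 90.8]
ee_rot: [-0.0, 0.996, 0.089, -0.0]
force: [0.5, -0.4, -0.4]
grip_width: 0.0
grip_force: 0.0
```

>>> step_arm(increments=[[[0.05, 0, 0], [0, 0, 0], 0], [[0.1, 0, 0], [0, 0, 0], 0], [[0.1, 0, 0], [0, 0, 0], 0]])

```text
time_s: 6.7
eef_pos: [513.3, 178.7, 90.8]
ee_rot: [0.0, 0.996, 0.089, 0.0]
force: [0.3, 0.3, 0.6]
grip_width: -0.002
grip_force: 0.0
```

>>> step_arm(increments=[[[0.05, 0, 0], [0, 0, 0], 0], [[0.1, 0, 0], [0, 0, 0], 0], [[0.1, 0, 0], [0, 0, 0], 0]])

```text
time_s: 7.08
eef_pos: [514.3, 178.9, 90.8]
ee_rot: [0.0, 0.996, 0.089, -0.0]
force: [0.2, 0.2, -0.9]
grip_width: 0.004
grip_force: 0.0
```

Run:
```python
from h import *
c=snap('wrist','w3.png')
for n in('w2.png','w3.png'):
    b=cv2.cvtColor(load(n)['img'][200:350,220:420],cv2.COLOR_RGB2BGR); cv2.imwrite('pics/_'+n,cv2.resize(b,None,fx=2,fy=4))
cv2.imwrite('pics/crop4.png',np.hstack([cv2.imread('pics/_w2.png'),cv2.imread('pics/_w3.png')]))
```

```text
(no output)
```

View pics/crop4.png

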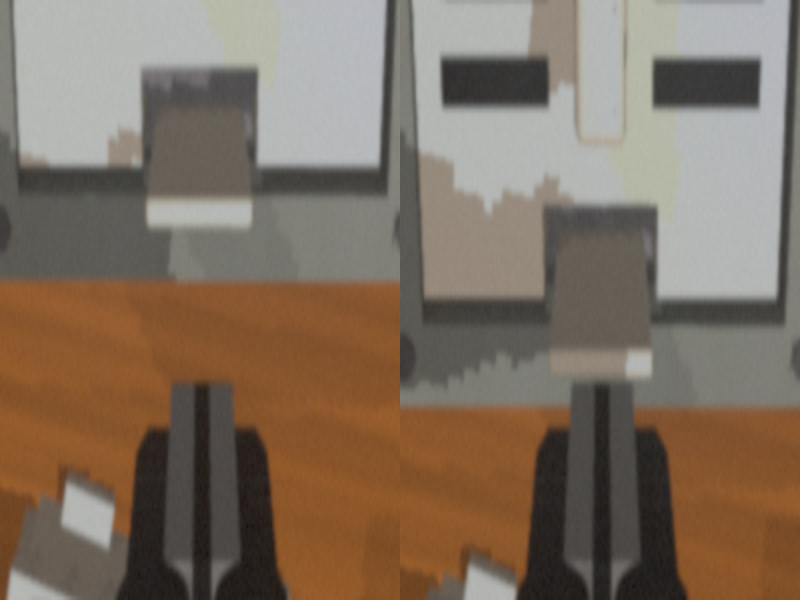

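The crop shows the fingertip almost at the tab, which has not moved yet. Continuing.

>>> step_arm(increments=[[[0.05, 0, 0], [0, 0, 0], 0], [[0.1, 0, 0], [0, 0, 0], 0], [[0.1, 0, 0], [0, 0, 0], 0]])

```text
time_s: 7.5
eef_pos: [515.2, 179.1, 90.8]
ee_rot: [-0.0, 0.996, 0.089, -0.0]
force: [-0.3, -0.8, -0.7]
grip_width: -0.005
grip_force: 0.0
```

>>> step_arm(increments=[[[0.05, 0, 0], [0, 0, 0], 0], [[0.1, 0, 0], [0, 0, 0], 0], [[0.1, 0, 0], [0, 0, 0], 0]])

```text
time_s: 7.88
eef_pos: [516.3, 179.2, 90.8]
ee_rot: [-0.0, 0.996, 0.089, 0.0]
force: [0.2, 0.5, -1.0]
grip_width: -0.001
grip_force: 0.0
```

>>> step_arm(increments=[[[0.05, 0, 0], [0, 0, 0], 0], [[0.1, 0, 0], [0, 0, 0], 0], [[0.1, 0, 0], [0, 0, 0], 0]])

```text
time_s: 8.25
eef_pos: [517.2, 179.4, 90.8]
ee_rot: [0.0, 0.996, 0.089, 0.0]
force: [0.5, -0.2, 0.1]
grip_width: -0.0
grip_force: 0.0
```

>>> step_arm(increments=[[[0.05, 0, 0], [0, 0, 0], 0], [[0.1, 0, 0], [0, 0, 0], 0], [[0.1, 0, 0], [0, 0, 0], 0]])

```text
time_s: 8.62
eef_pos: [518.2, 179.6, 90.8]
ee_rot: [-0.0, 0.996, 0.089, -0.0]
force: [-0.5, -0.4, 0.4]
grip_width: 0.0
grip_force: 0.0
```

Run:
```python
from h import *
c=snap('wrist','w4.png');c3=load('w3.png');c2=load('w2.png')
print('tcp proj',proj(c,[518.2,179.6,90.8]),proj(c2,[495.6,175.3,92.9]))
from scipy.spatial.transform import Rotation as R
# tab top outer edge & rim edges, columns ~320, brightness profile
for n,q in(('w2',c2),('w3',c3),('w4',c)):
    g=cv2.cvtColor(q['img'],cv2.COLOR_RGB2GRAY).astype(int)
    print(n,'c310',g[200:320:2,310].tolist()); print('c370',g[200:320:2,365].tolist())
```

```text
tcp proj (np.float64(321.06344268559195), np.float64(280.6366566216473)) (np.float64(320.99004018787014), np.float64(280.56315157337906))
w2 c310 [187, 181, 188, 184, 186, 185, 185, 184, 158, 110, 91, 77, 79, 83, 94, 96, 99, 98, 100, 99, 96, 97, 97, 95, 103, 163, 183, 183, 158, 126, 126, 125, 127, 126, 124, 109, 98, 95, 92, 94, 93, 94, 95, 100, 96, 91, 93, 89, 78, 76, 72, 77, 78, 74, 75, 75, 76, 73, 77, 75]
c370 [185, 186, 189, 183, 185, 186, 186, 187, 183, 184, 184, 187, 184, 188, 183, 186, 185, 183, 185, 184, 175, 85, 66, 70, 92, 126, 126, 129, 124, 127, 120, 119, 117, 116, 115, 104, 95, 96, 100, 101, 97, 95, 91, 92, 95, 95, 95, 97, 96, 95, 99, 100, 95, 95, 95, 94, 96, 96, 99, 102]
w3 c310 [175, 174, 174, 174, 177, 174, 176, 175, 176, 176, 176, 175, 174, 175, 173, 171, 173, 163, 178, 183, 183, 183, 183, 181, 182, 158, 92, 77, 75, 85, 96, 96, 95, 97, 97, 94, 94, 97, 96, 94, 94, 91, 94, 98, 130, 138, 133, 116, 83, 76, 75, 77, 75, 76, 75, 77, 74, 72, 72, 77]
c370 [157, 183, 182, 183, 183, 183, 183, 133, 59, 58, 59, 59, 59, 100, 177, 181, 183, 181, 181, 181, 185, 182, 182, 183, 184, 185, 181, 183, 181, 182, 182, 183, 181, 180, 183, 182, 181, 138, 68, 68, 82, 122, 124, 125, 124, 125, 120, 115, 114, 115, 111, 103, 93, 91, 95, 92, 93, 97, 94, 98]
w4 c310 [174, 175, 176, 177, 176, 177, 176, 175, 171, 171, 173, 174, 174, 173, 175, 173, 173, 172, 172, 174, 169, 164, 174, 182, 182, 181, 182, 181, 176, 110, 74, 75, 87, 94, 98, 97, 93, 95, 96, 94, 94, 95, 96, 96, 92, 96, 92, 102, 82, 77, 78, 75, 71, 78, 79, 73, 76, 76, 72, 74]
c370 [57, 56, 57, 99, 178, 184, 185, 182, 181, 182, 175, 88, 58, 57, 57, 59, 65, 151, 185, 185, 182, 183, 183, 181, 183, 180, 182, 180, 183, 183, 182, 182, 181, 182, 181, 182, 180, 185, 182, 181, 157, 77, 67, 71, 111, 124, 123, 122, 125, 122, 116, 119, 111, 115, 97, 92, 91, 95, 91, 95]
```

Run:
```python
from h import *
c=load('w4.png');s=snap('scene','s4.png');p=[518.2,179.6,90.8]
x=np.array([.9842,.1771,0])
print(proj(s,p))
def crop(c,k,w,h):
    u,v=proj(c,p);u,v=int(u),int(v)
    im=cv2.cvtColor(c['img'],cv2.COLOR_RGB2BGR)
    b=im[max(v-h,0):v+h,u-w:u+w]; b=cv2.resize(b,None,fx=k,fy=k,interpolation=cv2.INTER_CUBIC)
    for q,col in((p,(0,0,255)),(np.array(p)+11*x,(0,255,0)),(np.array(p)+[0,0,19],(255,0,0))):
        a,d=proj(c,q); cv2.circle(b,(int((a-u+w)*k),int((d-max(v-h,0))*k)),3,col,-1)
    return b
cv2.imwrite('pics/crop5.png',np.hstack([crop(c,4,50,60),crop(s,8,25,30)]))
```

```text
(np.float64(393.70998137569075), np.float64(225.93665624913245))
```

View pics/crop5.png

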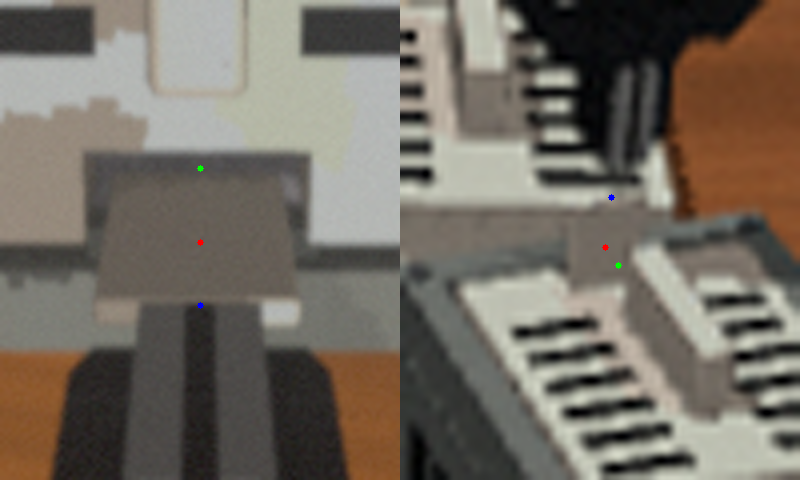

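In the crop, the visible fingertip sits about where a point 19 mm or more above the TCP projects. The tips seem higher than the TCP, possibly above the tab's top. I'll back off and triangulate the tip before pressing.

>>> step_arm(increments=[[[-1.5, 0, 0], [0, 0, 0], 0], [[-3.5, 0, 0], [0, 0, 0], 0], [[-5, 0, 0], [0, 0, 0], 0], [[-5, 0, 0], [0, 0, 0], 0], [[-5, 0, 0], [0, 0, 0], 0]])

```text
time_s: 9.35
eef_pos: [469.6, 170.8, 91.0]
ee_rot: [-0.0, 0.996, 0.089, 0.0]
force: [-0.4, -0.0, 0.1]
grip_width: -0.0
grip_force: 0.0
```

Run:
```python
from h import *
p=ctrl.sense()['eef_pos'];w=snap('wrist','w5.png');s=snap('scene','s5.png');print(p)
u,v=map(int,proj(s,p))
a=cv2.cvtColor(w['img'],cv2.COLOR_RGB2BGR)[230:350,260:380];b=cv2.cvtColor(s['img'],cv2.COLOR_RGB2BGR)[v-30:v+20,u-20:u+20]
a=cv2.resize(a,(400,400),interpolation=2);b=cv2.resize(b,(400,500),interpolation=2)
for k in(0,20,40):
    q=proj(s,p+np.array([0,0,k]));cv2.circle(b,(int((q[0]-u+20)*10)+60,int((q[1]-v+30)*10)),3,(0,0,255),-1)
cv2.imwrite('pics/crop6.png',np.hstack([cv2.copyMakeBorder(a,0,100,0,0,0),b]))
print(u,v)
```

```text
[469.61049161 170.76115894  90.96173391]
386 215
```

View pics/crop6.png

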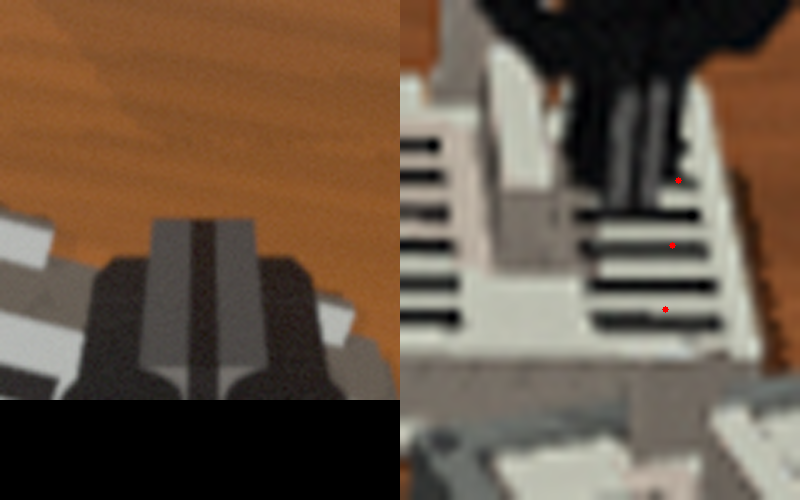

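The wrist view shows the tip at (320,296). The scene view shows it at (389.5,205.8), well above the projected TCP.

Run:
```python
from h import *
w=load('w5.png');s=load('s5.png');p=np.array([469.6,170.8,91.])
o1,d1=ray(w,321,296);o2,d2=ray(s,389.5,205.8)
t=np.linalg.lstsq(np.c_[d1,-d2],o2-o1,rcond=None)[0];a=o1+t[0]*d1;b=o2+t[1]*d2
print(a,b,((a+b)/2-p)@np.array([[.9842,.1771,0],[.1771,-.9842,0],[0,0,1]]).T)
```

```text
[479.0590743  172.53355156 128.64288949] [479.42151525 173.3259776  128.39152992] [ 9.86515943 -0.38881809 37.5172097 ]
```

Both rays agree within 1 mm: the real fingertip lies about 37 mm above the reported TCP, with its front face about 10 mm ahead. That explains why there was no contact. I'll use this offset and confirm it by touching the rim gently.

>>> step_arm(increments=[[[0, 0, 1.5], [0, 0, 0], 0], [[0.5, 0, 2.9], [0, 0, 0], 0], [[1.5, 0, 2.9], [0, 0, 0], 0], [[2.4, 0, 2.9], [0, 0, 0], 0], [[2.9, 0, 2.9], [0, 0, 0], 0], [[2.9, 0, 2.9], [0, 0, 0], 0], [[2.9, 0, 2.9], [0, 0, 0], 0]])

```text
time_s: 10.32
eef_pos: [497.4, 175.9, 61.9]
ee_rot: [0.0, 0.996, 0.089, 0.0]
force: [-0.4, 0.0, -0.6]
grip_width: 0.004
grip_force: 0.0
```

>>> step_arm(increments=[[[0, 0, 0.1], [0, 0, 0], 0], [[0, 0, 0.2], [0, 0, 0], 0], [[0, 0, 0.3], [0, 0, 0], 0], [[0, 0, 0.4], [0, 0, 0], 0], [[0, 0, 0.5], [0, 0, 0], 0], [[0, 0, 0.5], [0, 0, 0], 0]])

```text
time_s: 11.08
eef_pos: [497.4, 175.8, 56.7]
ee_rot: [-0.0, 0.996, 0.089, -0.0]
force: [0.1, 0.8, -0.8]
grip_width: 0.001
grip_force: 0.0
```

>>> step_arm(increments=[[[0, 0, 0.05], [0, 0, 0], 0], [[0, 0, 0.1], [0, 0, 0], 0], [[0, 0, 0.1], [0, 0, 0], 0]])

```text
time_s: 11.45
eef_pos: [497.5, 175.9, 55.8]
ee_rot: [-0.0, 0.996, 0.089, -0.0]
force: [0.4, -0.3, -0.7]
grip_width: 0.002
grip_force: 0.0
```

>>> step_arm(increments=[[[0, 0, 0.05], [0, 0, 0], 0], [[0, 0, 0.1], [0, 0, 0], 0], [[0, 0, 0.1], [0, 0, 0], 0]])

```text
time_s: 11.82
eef_pos: [497.5, 175.9, 54.7]
ee_rot: [-0.0, 0.996, 0.089, -0.0]
force: [0.0, 0.7, -0.3]
grip_width: -0.004
grip_force: 0.0
```

>>> step_arm(increments=[[[0, 0, 0.1], [0, 0, 0], 0], [[0, 0, 0.2], [0, 0, 0], 0], [[0, 0, 0.3], [0, 0, 0], 0], [[0, 0, 0.35], [0, 0, 0], 0], [[0, 0, 0.4], [0, 0, 0], 0], [[0, 0, 0.4], [0, 0, 0], 0]])

```text
time_s: 12.58
eef_pos: [497.5, 175.8, 50.8]
ee_rot: [0.0, 0.996, 0.089, -0.0]
force: [-0.3, -0.0, -0.2]
grip_width: -0.0
grip_force: 0.0
```

>>> step_arm(increments=[[[0, 0, 0.05], [0, 0, 0], 0], [[0, 0, 0.1], [0, 0, 0], 0], [[0, 0, 0.15], [0, 0, 0], 0], [[0, 0, 0.15], [0, 0, 0], 0]])

```text
time_s: 13.08
eef_pos: [497.5, 175.9, 49.3]
ee_rot: [-0.0, 0.996, 0.089, -0.0]
force: [-0.2, 0.0, -0.2]
grip_width: -0.002
grip_force: 0.0
```

>>> step_arm(increments=[[[0, 0, 0.05], [0, 0, 0], 0], [[0, 0, 0.1], [0, 0, 0], 0], [[0, 0, 0.15], [0, 0, 0], 0], [[0, 0, 0.15], [0, 0, 0], 0]])

```text
time_s: 13.58
eef_pos: [497.5, 175.9, 47.8]
ee_rot: [-0.0, 0.996, 0.089, -0.0]
force: [-0.0, 0.5, -0.2]
grip_width: 0.003
grip_force: 0.0
```

>>> step_arm(increments=[[[0, 0, 0.05], [0, 0, 0], 0], [[0, 0, 0.1], [0, 0, 0], 0], [[0, 0, 0.15], [0, 0, 0], 0], [[0, 0, 0.15], [0, 0, 0], 0]])

```text
time_s: 14.08
eef_pos: [497.5, 175.9, 46.6]
ee_rot: [0.0, 0.996, 0.089, 0.0]
force: [-1.9, -0.7, 5.2]
grip_width: -0.002
grip_force: 2.1
```

The rim contact at TCP z 46.6 confirms the 37 mm offset. Raising 8 mm and moving towards the tab.

>>> step_arm(increments=[[[0, 0, -0.3], [0, 0, 0], 0], [[0, 0, -0.8], [0, 0, 0], 0], [[0.2, 0, -0.8], [0, 0, 0], 0], [[0.4, 0, -0.8], [0, 0, 0], 0], [[0.5, 0, -0.8], [0, 0, 0], 0], [[0.55, 0, -0.8], [0, 0, 0], 0], [[0.6, 0, -0.8], [0, 0, 0], 0], [[0.6, 0, -0.8], [0, 0, 0], 0]])

```text
time_s: 15.08
eef_pos: [503.4, 176.9, 54.3]
ee_rot: [-0.0, 0.996, 0.089, 0.0]
force: [0.6, 0.2, -0.4]
grip_width: -0.001
grip_force: 0.0
```

>>> step_arm(increments=[[[0.03, 0, 0], [0, 0, 0], 0], [[0.06, 0, 0], [0, 0, 0], 0], [[0.1, 0, 0], [0, 0, 0], 0], [[0.1, 0, 0], [0, 0, 0], 0]])

```text
time_s: 15.58
eef_pos: [504.2, 177.1, 54.3]
ee_rot: [0.0, 0.996, 0.089, -0.0]
force: [-2.0, -0.6, 1.3]
grip_width: 0.0
grip_force: 1.0
```

>>> step_arm(increments=[[[0.03, 0, 0], [0, 0, 0], 0], [[0.06, 0, 0], [0, 0, 0], 0], [[0.1, 0, 0], [0, 0, 0], 0], [[0.1, 0, 0], [0, 0, 0], 0]])

```text
time_s: 16.08
eef_pos: [505.2, 177.3, 54.3]
ee_rot: [0.0, 0.996, 0.089, -0.0]
force: [-3.6, -0.3, 1.6]
grip_width: -0.005
grip_force: 2.0
```

>>> step_arm(increments=[[[0.03, 0, 0], [0, 0, 0], 0], [[0.06, 0, 0], [0, 0, 0], 0], [[0.1, 0, 0], [0, 0, 0], 0], [[0.1, 0, 0], [0, 0, 0], 0]])

```text
time_s: 16.58
eef_pos: [506.3, 177.5, 54.2]
ee_rot: [0.0, 0.996, 0.089, -0.0]
force: [-4.1, -1.2, 1.5]
grip_width: 0.002
grip_force: 2.2
```

>>> step_arm(increments=[[[0.03, 0, 0], [0, 0, 0], 0], [[0.06, 0, 0], [0, 0, 0], 0], [[0.1, 0, 0], [0, 0, 0], 0], [[0.1, 0, 0], [0, 0, 0], 0]])

```text
time_s: 17.08
eef_pos: [507.3, 177.6, 54.2]
ee_rot: [0.0, 0.996, 0.089, -0.0]
force: [-5.0, -1.0, 2.0]
grip_width: 0.004
grip_force: 2.5
```

>>> step_arm(increments=[[[0.03, 0, 0], [0, 0, 0], 0], [[0.06, 0, 0], [0, 0, 0], 0], [[0.06, 0, 0], [0, 0, 0], 0]])

```text
time_s: 17.45
eef_pos: [507.8, 177.8, 54.3]
ee_rot: [0.0, 0.996, 0.089, -0.0]
force: [-5.1, -0.8, 1.5]
grip_width: 0.0
grip_force: 2.6
```

>>> step_arm(increments=[[[0.03, 0, 0], [0, 0, 0], 0], [[0.06, 0, 0], [0, 0, 0], 0], [[0.06, 0, 0], [0, 0, 0], 0]])

```text
time_s: 17.82
eef_pos: [508.4, 177.8, 54.3]
ee_rot: [0.0, 0.996, 0.089, -0.0]
force: [-4.8, -1.6, 1.4]
grip_width: -0.002
grip_force: 2.8
```

>>> step_arm(increments=[[[0.03, 0, 0], [0, 0, 0], 0], [[0.06, 0, 0], [0, 0, 0], 0], [[0.06, 0, 0], [0, 0, 0], 0]])

```text
time_s: 18.2
eef_pos: [508.9, 177.9, 54.2]
ee_rot: [0.0, 0.996, 0.089, -0.0]
force: [-5.2, -1.7, 2.6]
grip_width: -0.005
grip_force: 2.9
```

>>> step_arm(increments=[[[0.03, 0, 0], [0, 0, 0], 0], [[0.06, 0, 0], [0, 0, 0], 0], [[0.06, 0, 0], [0, 0, 0], 0]])

```text
time_s: 18.58
eef_pos: [509.4, 178.0, 54.2]
ee_rot: [0.0, 0.996, 0.089, -0.0]
force: [-5.7, -1.1, 2.0]
grip_width: 0.002
grip_force: 3.0
```

>>> step_arm(increments=[[[0.03, 0, 0], [0, 0, 0], 0], [[0.05, 0, 0], [0, 0, 0], 0], [[0.05, 0, 0], [0, 0, 0], 0]])

```text
time_s: 18.95
eef_pos: [510.0, 178.1, 54.3]
ee_rot: [0.0, 0.996, 0.089, -0.0]
force: [-5.5, -1.2, 2.5]
grip_width: 0.0
grip_force: 2.9
```

Run:
```python
from h import *
w=snap('wrist','w6.png');g=cv2.cvtColor(w['img'],cv2.COLOR_RGB2GRAY).astype(int)
print('z head cols 275,365 rows',[g[180:310:2,k].tolist() for k in(275,365)],g[230:310:2,312].tolist(),g[230:310:2,342].tolist())
for v in(0,):
  p=ctrl.sense()['eef_pos'];print(p)
```

```text
z head cols 275,365 rows [[171, 173, 166, 97, 49, 50, 53, 47, 47, 53, 52, 125, 175, 177, 178, 178, 180, 177, 171, 174, 129, 58, 58, 50, 52, 57, 53, 56, 145, 177, 179, 178, 177, 179, 180, 178, 178, 178, 179, 178, 180, 177, 179, 179, 175, 180, 179, 157, 137, 137, 139, 137, 135, 137, 137, 136, 134, 81, 61, 62, 65, 64, 69, 87, 87], [179, 177, 178, 128, 54, 56, 54, 61, 57, 55, 59, 106, 174, 181, 178, 178, 178, 178, 179, 179, 140, 67, 60, 56, 55, 56, 56, 62, 144, 180, 177, 178, 178, 179, 178, 180, 180, 181, 180, 175, 177, 179, 179, 179, 178, 178, 179, 176, 177, 179, 179, 182, 177, 178, 177, 181, 172, 99, 61, 59, 57, 61, 74, 106, 112]] [182, 181, 179, 178, 179, 181, 181, 177, 177, 161, 168, 179, 179, 179, 180, 179, 180, 173, 113, 82, 86, 94, 95, 93, 95, 94, 93, 93, 94, 93, 94, 94, 90, 92, 90, 91, 101, 131, 135, 133] [180, 177, 178, 179, 178, 176, 180, 177, 178, 179, 178, 178, 179, 178, 177, 176, 178, 170, 114, 86, 85, 93, 95, 95, 97, 94, 94, 91, 94, 94, 95, 94, 96, 94, 90, 91, 100, 128, 134, 133]
[509.96659408 178.11546188  54.25626585]
```

>>> step_arm(increments=[[[0.03, 0, 0], [0, 0, 0], 0], [[0.05, 0, 0], [0, 0, 0], 0], [[0.05, 0, 0], [0, 0, 0], 0]])

```text
time_s: 19.38
eef_pos: [510.4, 178.2, 54.2]
ee_rot: [0.0, 0.996, 0.089, -0.0]
force: [-5.6, -1.9, 2.3]
grip_width: -0.003
grip_force: 2.9
```

>>> step_arm(increments=[[[0.03, 0, 0], [0, 0, 0], 0], [[0.05, 0, 0], [0, 0, 0], 0], [[0.05, 0, 0], [0, 0, 0], 0]])

```text
time_s: 19.75
eef_pos: [510.9, 178.3, 54.2]
ee_rot: [0.0, 0.996, 0.089, -0.0]
force: [-5.6, -1.2, 1.8]
grip_width: -0.003
grip_force: 3.0
```

>>> step_arm(increments=[[[0.03, 0, 0], [0, 0, 0], 0], [[0.05, 0, 0], [0, 0, 0], 0], [[0.05, 0, 0], [0, 0, 0], 0]])

```text
time_s: 20.12
eef_pos: [511.4, 178.4, 54.3]
ee_rot: [0.0, 0.996, 0.089, -0.0]
force: [-6.2, -0.8, 1.2]
grip_width: -0.004
grip_force: 3.0
```

>>> step_arm(increments=[[[0.03, 0, 0], [0, 0, 0], 0], [[0.06, 0, 0], [0, 0, 0], 0], [[0.06, 0, 0], [0, 0, 0], 0]])

```text
time_s: 20.5
eef_pos: [512.0, 178.5, 54.3]
ee_rot: [-0.0, 0.996, 0.089, -0.0]
force: [-5.7, -1.0, 2.6]
grip_width: -0.001
grip_force: 3.1
```

>>> step_arm(increments=[[[0.03, 0, 0], [0, 0, 0], 0], [[0.06, 0, 0], [0, 0, 0], 0], [[0.06, 0, 0], [0, 0, 0], 0]])

```text
time_s: 20.88
eef_pos: [512.6, 178.6, 54.3]
ee_rot: [-0.0, 0.996, 0.089, -0.0]
force: [-6.1, -1.9, 3.2]
grip_width: 0.001
grip_force: 3.0
```

>>> step_arm(increments=[[[0.03, 0, 0], [0, 0, 0], 0], [[0.06, 0, 0], [0, 0, 0], 0], [[0.06, 0, 0], [0, 0, 0], 0]])

```text
time_s: 21.25
eef_pos: [513.8, 178.8, 54.5]
ee_rot: [-0.0, 0.996, 0.089, 0.0]
force: [-3.4, -0.4, 4.0]
grip_width: -0.0
grip_force: 2.0
```

The force dropped and the arm jumped forward, so the nose is free. Now I'll draw up slowly while keeping light pressure.

>>> step_arm(increments=[[[0.03, 0, -0.05], [0, 0, 0], 0], [[0.03, 0, -0.1], [0, 0, 0], 0], [[0.05, 0, -0.15], [0, 0, 0], 0], [[0.05, 0, -0.2], [0, 0, 0], 0]])

```text
time_s: 21.75
eef_pos: [514.0, 178.8, 56.3]
ee_rot: [-0.0, 0.996, 0.089, 0.0]
force: [-3.9, -0.2, 3.0]
grip_width: 0.003
grip_force: 1.9
```

>>> step_arm(increments=[[[0.01, 0, -0.05], [0, 0, 0], 0], [[0.02, 0, -0.1], [0, 0, 0], 0], [[0.03, 0, -0.15], [0, 0, 0], 0], [[0.04, 0, -0.2], [0, 0, 0], 0]])

```text
time_s: 22.25
eef_pos: [514.3, 178.9, 58.3]
ee_rot: [0.0, 0.996, 0.089, -0.0]
force: [-3.8, -1.0, 2.4]
grip_width: 0.001
grip_force: 2.0
```

>>> step_arm(increments=[[[0.02, 0, -0.05], [0, 0, 0], 0], [[0.03, 0, -0.1], [0, 0, 0], 0], [[0.05, 0, -0.15], [0, 0, 0], 0], [[0.06, 0, -0.2], [0, 0, 0], 0], [[0.08, 0, -0.25], [0, 0, 0], 0], [[0.09, 0, -0.3], [0, 0, 0], 0]])

```text
time_s: 23.0
eef_pos: [515.2, 179.1, 61.3]
ee_rot: [-0.0, 0.996, 0.089, -0.0]
force: [-3.6, -0.3, 3.6]
grip_width: -0.0
grip_force: 2.2
```

>>> step_arm(increments=[[[0.02, 0, -0.05], [0, 0, 0], 0], [[0.03, 0, -0.1], [0, 0, 0], 0], [[0.05, 0, -0.15], [0, 0, 0], 0], [[0.06, 0, -0.2], [0, 0, 0], 0], [[0.08, 0, -0.25], [0, 0, 0], 0], [[0.09, 0, -0.3], [0, 0, 0], 0]])

```text
time_s: 23.75
eef_pos: [516.1, 179.2, 64.3]
ee_rot: [-0.0, 0.996, 0.089, -0.0]
force: [-4.4, -1.1, 2.2]
grip_width: 0.001
grip_force: 2.3
```

>>> step_arm(increments=[[[0.02, 0, -0.05], [0, 0, 0], 0], [[0.03, 0, -0.1], [0, 0, 0], 0], [[0.05, 0, -0.15], [0, 0, 0], 0], [[0.06, 0, -0.2], [0, 0, 0], 0], [[0.08, 0, -0.25], [0, 0, 0], 0], [[0.09, 0, -0.3], [0, 0, 0], 0]])

```text
time_s: 24.5
eef_pos: [516.8, 179.4, 67.1]
ee_rot: [0.0, 0.996, 0.089, -0.0]
force: [-4.6, -1.4, -0.0]
grip_width: 0.003
grip_force: 2.3
```

>>> step_arm(increments=[[[0.02, 0, -0.05], [0, 0, 0], 0], [[0.03, 0, -0.1], [0, 0, 0], 0], [[0.05, 0, -0.15], [0, 0, 0], 0], [[0.06, 0, -0.2], [0, 0, 0], 0], [[0.08, 0, -0.25], [0, 0, 0], 0], [[0.09, 0, -0.3], [0, 0, 0], 0]])

```text
time_s: 25.25
eef_pos: [517.9, 179.5, 70.3]
ee_rot: [0.0, 0.996, 0.089, -0.0]
force: [-4.5, -0.9, -1.2]
grip_width: 0.001
grip_force: 2.4
```

>>> step_arm(increments=[[[0.02, 0, -0.05], [0, 0, 0], 0], [[0.03, 0, -0.1], [0, 0, 0], 0], [[0.05, 0, -0.15], [0, 0, 0], 0], [[0.05, 0, -0.2], [0, 0, 0], 0], [[0.05, 0, -0.25], [0, 0, 0], 0], [[0.05, 0, -0.3], [0, 0, 0], 0]])

```text
time_s: 26.0
eef_pos: [518.4, 179.6, 73.3]
ee_rot: [-0.0, 0.996, 0.089, 0.0]
force: [-4.7, -1.5, -0.2]
grip_width: 0.002
grip_force: 2.3
```

Run:
```python
from h import *
w=snap('wrist','w7.png');s=snap('scene','s7.png')
a=cv2.resize(cv2.cvtColor(w['img'],cv2.COLOR_RGB2BGR)[40:360,160:480],(400,400));b=cv2.resize(cv2.cvtColor(s['img'],cv2.COLOR_RGB2BGR)[200:300,355:455],(400,400),interpolation=2)
cv2.imwrite('pics/crop7.png',np.hstack([a,b])); print(ctrl.sense()['eef_pos'])
```

```text
[518.42566673 179.62048224  73.37695989]
```

View pics/crop7.png

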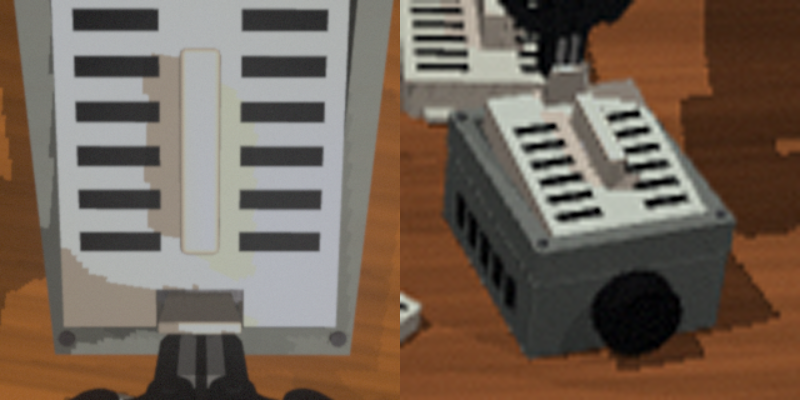

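The crop shows the cover's front edge raised above the rim at the tab, with the rear still down in the box. The rib's top runs from (320,242) to (319,78) in the wrist view. Backing away gently and computing the rib position.

>>> step_arm(increments=[[[-0.2, 0, 0], [0, 0, 0], 0], [[-0.5, 0, 0], [0, 0, 0], 0], [[-1, 0, 0], [0, 0, 0], 0], [[-2, 0, 0], [0, 0, 0], 0], [[-2.5, 0, -3], [0, 0, 0], 50], [[-2, 0, -7], [0, 0, 0], 100], [[-1, 0, -9.5], [0, 0, 0], 100], [[0, 0, -9.5], [0, 0, 0], 100]])

```text
time_s: 27.1
eef_pos: [519.5, 179.8, 170.1]
ee_rot: [-0.0, 0.996, 0.089, 0.002]
force: [-0.3, 0.2, -0.2]
grip_width: 0.842
grip_force: 0.0
```

>>> step_arm(increments=[[[0, 0, 0], [0, 0, 0], 100], [[0, 0, 0], [0, 0, 0], 100]])

```text
time_s: 27.35
eef_pos: [517.6, 179.5, 167.0]
ee_rot: [0.0, 0.996, 0.089, -0.001]
force: [-0.1, 0.1, 0.4]
grip_width: 0.999
grip_force: 0.0
```

Run:
```python
from h import *
s=np.array([457.6,144.5,0]);y=np.array([.1771,-.9842,0]);x=np.array([.9842,.1771,0])
c=load('w7.png')
for u,v,z in((320,242.4,121),(319.2,78.4,113.6)):
    p=onz(c,u,v,z);print(p,(p-s)@x,(p-s)@y)
c=snap('wrist','w8.png');st=ctrl.sense();print(st['eef_pos'],st['force'],st['grip_width'])
hsv=cv2.cvtColor(c['img'],cv2.COLOR_RGB2HSV); m=cv2.inRange(hsv,(0,0,30),(180,255,80))
# slots: dark blobs of slot shape
cs,_=cv2.findContours(m,0,2)
for k in cs:
    a=cv2.contourArea(k);r=cv2.minAreaRect(k)
    if 150<a<1200 and a>.7*r[1][0]*r[1][1]: print(np.round(r[0],1),np.round(r[1],1))
```

```text
[555.6 186.8 121. ] 103.94293 -24.27586000000001
[614.2 197.6 113.6] 163.52973000000003 -24.52715999999999
[517.70980042 179.52330081 167.23988607] [-0.10077368  0.22626351 -0.01708883] 0.9954415549670987
[255.9 384.5] [34.   5.8]
[332.7 371.8] [33.7  5.6]
[260.2 370.2] [34.5  5.8]
[338.1 356.9] [34.2  5.6]
[264.4 355. ] [34.7  5.8]
[269.  339.5] [35.2  5.8]
[364.5 241. ] [ 4. 47.]
[360.  193.5] [ 7. 38.]
[280.  193.5] [ 7. 38.]
[360.5 172.5] [ 7. 39.]
[279.5 172. ] [ 8. 39.]
[360.5 150.5] [ 7. 39.]
[279.5 150.5] [ 9. 39.]
[361.5 128. ] [ 8. 39.]
[279. 128.] [ 8. 40.]
[362. 105.] [ 8. 40.]
[278. 105.] [ 8. 40.]
[552.2 101.1] [19.3 18.7]
[362.5  81.5] [ 9. 41.]
[277.5  81.5] [ 9. 41.]
```

Run:
```python
from h import *
def slots(n,lim):
    c=load(n);g=cv2.cvtColor(c['img'],cv2.COLOR_RGB2GRAY);m=(g<110).astype(np.uint8)
    cs,_=cv2.findContours(m,0,2);o=[]
    for k in cs:
        a=cv2.contourArea(k);(u,v),(w,h),_=cv2.minAreaRect(k)
        if 150<a<1500 and a>.7*w*h and 225<u<410 and v<lim:
            M=cv2.moments((g<110).astype(np.uint8)*cv2.drawContours(np.zeros_like(g),[k],-1,1,-1));o.append((M['m10']/M['m00'],M['m01']/M['m00']))
    o.sort(key=lambda q:q[1]);pairs=[(sorted(o[i:i+2])) for i in range(0,len(o)-1,2)]
    return c,[p for p in pairs if abs(p[0][1]-p[1][1])<4]
c,P=slots('w2.png',230)
D=[np.linalg.norm(onz(c,*a,84)-onz(c,*b,84)) for a,b in P];print(np.round(D,1));D=np.median(D)
for n,l in(('w2.png',230),('w7.png',250),('w8.png',210)):
    c,P=slots(n,l);R=[]
    for a,b in P:
        dep=c['fx']*D/np.hypot(a[0]-b[0],a[1]-b[1]);o,d=ray(c,(a[0]+b[0])/2,(a[1]+b[1])/2);R.append(o+d*dep)
    R=np.array(R);s=(R[:,:2]-[457.6,144.5])@[.9842,.1771];k=np.polyfit(s,R[:,2],1);print(n,len(R),'slope',k[0],'s mean',s.mean(),'z mean',R[:,2].mean())
```

```text
[57.2 57.4 57.1 57.  56.9 57.4]
w2.png 6 slope 0.006932226779897893 s mean 132.21435586650617 z mean 84.00672645574103
w7.png 6 slope -0.1917475136991375 s mean 138.4986047140758 z mean 92.84453769027363Traceback (most recent call last):
  File "<stdin>", line 17, in <module>
IndexError: too many indices for array: array is 1-dimensional, but 2 were indexed
```

Run:
```python
from h import *
c=load('w8.png');g=cv2.cvtColor(c['img'],cv2.COLOR_RGB2GRAY).astype(int);R=[]
D=57.15
for v in(193,172,150,128,105,81):
    w=np.clip(150-g[v-2:v+3],0,90).sum(0).astype(float);u=np.arange(640)
    l=(u>255)&(u<303);r=(u>337)&(u<387);a=(w*u)[l].sum()/w[l].sum();b=(w*u)[r].sum()/w[r].sum()
    o,d=ray(c,(a+b)/2,v);R.append(o+d*c['fx']*D/(b-a))
R=np.array(R);s=(R[:,:2]-[457.6,144.5])@[.9842,.1771];t=(R[:,:2]-[457.6,144.5])@[.1771,-.9842]
print(np.polyfit(s,R[:,2],1),s.mean(),R[:,2].round(1),t.mean())
# rib top edges along columns
for col in(319,321): print(g[60:215:3,col].tolist())
print(g[110,300:345].tolist(),g[160,300:345].tolist())
```

```text
[ -0.11981936 105.19478072] 137.46326172943623 [94.1 91.1 88.8 87.3 86.1 84.9] -24.490495637739404
[143, 178, 178, 177, 176, 174, 176, 178, 177, 179, 177, 175, 176, 172, 169, 178, 180, 177, 178, 178, 176, 178, 178, 180, 175, 178, 179, 178, 179, 177, 176, 176, 176, 178, 177, 179, 177, 178, 174, 179, 178, 175, 176, 176, 177, 177, 155, 176, 179, 177, 178, 177]
[143, 177, 175, 177, 174, 178, 176, 178, 180, 175, 179, 175, 177, 171, 170, 178, 176, 180, 177, 179, 177, 179, 178, 178, 176, 180, 178, 176, 177, 177, 177, 178, 177, 179, 179, 177, 177, 177, 179, 179, 175, 177, 178, 175, 177, 176, 154, 178, 177, 176, 178, 174]
[132, 138, 141, 140, 142, 139, 141, 141, 139, 136, 129, 140, 158, 172, 178, 178, 178, 176, 177, 179, 175, 179, 178, 176, 177, 178, 179, 178, 172, 162, 158, 171, 177, 177, 178, 178, 179, 175, 178, 177, 166, 121, 93, 93, 94] [141, 139, 139, 142, 139, 139, 139, 139, 140, 138, 136, 136, 156, 171, 176, 179, 176, 178, 179, 177, 180, 178, 177, 177, 176, 177, 178, 177, 165, 154, 169, 174, 176, 175, 175, 176, 174, 177, 174, 177, 176, 175, 176, 175, 176]
```

The cover is up (slope 0.12) with the rear down. Moving over the rib and descending in two stages.

>>> step_arm(increments=[[[2, 0, 0], [0, 0, 0], 100], [[4.5, 0, 0.5], [0, 0, 0], 100], [[6.2, -0.1, 3], [0, 0, 0], 100], [[6.4, -0.1, 6], [0, 0, 0], 100], [[6.4, -0.1, 8.5], [0, 0, 0], 100], [[6.4, -0.1, 9.5], [0, 0, 0], 100], [[6.4, -0.1, 9.5], [0, 0, 0], 100]])

```text
time_s: 28.28
eef_pos: [580.9, 192.0, 73.1]
ee_rot: [0.0, 0.996, 0.089, -0.0]
force: [-0.6, -0.6, 0.5]
grip_width: 1.001
grip_force: 0.0
```

Run:
```python
from h import *
st=ctrl.sense();p=st['eef_pos'];print(p,st['force'])
d=p[:2]-[457.6,144.5];print(d@[.9842,.1771],d@[.1771,-.9842])
c=load('w8.png')
for v,z in((198,119.5),(101,112.5)): q=onz(c,320.5,v,z);print((q[:2]-[457.6,144.5])@[.9842,.1771],(q[:2]-[457.6,144.5])@[.1771,-.9842])
```

```text
[580.93202162 191.95695959  73.10168845] [-0.5831298  -0.59657792  0.5440885 ]
129.78800322155453 -24.865038595961664
102.00211000000002 -24.218670000000003
160.73070999999996 -24.21797000000001
```

>>> step_arm(increments=[[[0.1, 0.05, 0.5], [0, 0, 0], 100], [[0.1, 0.05, 1], [0, 0, 0], 100], [[0.1, 0.05, 1.4], [0, 0, 0], 100], [[0.1, 0.05, 1.6], [0, 0, 0], 100], [[0.1, 0.05, 1.6], [0, 0, 0], 100]])

```text
time_s: 28.9
eef_pos: [582.2, 191.7, 57.2]
ee_rot: [0.0, 0.996, 0.089, -0.0]
force: [-0.4, 0.4, 0.0]
grip_width: 0.997
grip_force: 0.0
```

>>> step_arm(increments=[[[0, 0, 0], [0, 0, 0], 60], [[0, 0, 0], [0, 0, 0], 40], [[0, 0, 0], [0, 0, 0], 30], [[0, 0, 0], [0, 0, 0], 25], [[0, 0, 0], [0, 0, 0], 20]], squeeze=30)

```text
time_s: 29.52
eef_pos: [582.2, 191.7, 57.3]
ee_rot: [-0.0, 0.996, 0.089, 0.0]
force: [0.4, -0.2, 0.3]
grip_width: 0.202
grip_force: 0.0
```

>>> step_arm(increments=[[[0, 0, 0], [0, 0, 0], 15], [[0, 0, 0], [0, 0, 0], 10], [[0, 0, 0], [0, 0, 0], 5], [[0, 0, 0], [0, 0, 0], 0], [[0, 0, 0], [0, 0, 0], 0]], squeeze=40)

```text
time_s: 30.15
eef_pos: [582.3, 191.6, 57.4]
ee_rot: [0.0, 0.996, 0.089, 0.0]
force: [-1.0, -0.7, 2.5]
grip_width: 0.13
grip_force: 41.3
```

Rib gripped (11 mm opening, 41 N). Drawing the cover forward.

>>> step_arm(increments=[[[-0.1, 0, 0], [0, 0, 0], 0], [[-0.2, 0, 0], [0, 0, 0], 0], [[-0.3, 0, 0], [0, 0, 0], 0], [[-0.4, 0, 0], [0, 0, 0], 0], [[-0.4, 0, 0], [0, 0, 0], 0]])

```text
time_s: 30.78
eef_pos: [578.3, 190.9, 57.4]
ee_rot: [-0.0, 0.996, 0.089, 0.0]
force: [2.6, 0.7, 1.4]
grip_width: 0.13
grip_force: 41.5
```

>>> step_arm(increments=[[[-0.1, 0, 0], [0, 0, 0], 0], [[-0.2, 0, 0], [0, 0, 0], 0], [[-0.2, 0, 0], [0, 0, 0], 0]])

```text
time_s: 31.15
eef_pos: [576.3, 190.6, 57.4]
ee_rot: [-0.0, 0.996, 0.089, 0.0]
force: [1.8, 0.6, 3.4]
grip_width: 0.13
grip_force: 41.5
```

>>> step_arm(increments=[[[-0.1, 0, 0], [0, 0, 0], 0], [[-0.2, 0, 0], [0, 0, 0], 0], [[-0.2, 0, 0], [0, 0, 0], 0]])

```text
time_s: 31.52
eef_pos: [575.0, 190.3, 57.5]
ee_rot: [-0.0, 0.996, 0.089, 0.001]
force: [6.0, 0.3, 2.3]
grip_width: 0.131
grip_force: 41.3
```

>>> step_arm(increments=[[[-0.05, 0, 0], [0, 0, 0], 0], [[-0.08, 0, 0], [0, 0, 0], 0], [[-0.08, 0, 0], [0, 0, 0], 0]])

```text
time_s: 31.9
eef_pos: [574.9, 190.3, 57.7]
ee_rot: [-0.0, 0.996, 0.089, 0.002]
force: [8.0, 2.6, 1.4]
grip_width: 0.128
grip_force: 41.3
```

>>> step_arm(increments=[[[0, 0, -0.05], [0, 0, 0], 0], [[0, 0, -0.1], [0, 0, 0], 0], [[0, 0, -0.15], [0, 0, 0], 0], [[0, 0, -0.2], [0, 0, 0], 0]])

```text
time_s: 32.4
eef_pos: [574.3, 190.1, 58.8]
ee_rot: [-0.0, 0.996, 0.089, 0.001]
force: [7.9, 1.9, -3.7]
grip_width: 0.13
grip_force: 40.4
```

>>> step_arm(increments=[[[0, 0, -0.1], [0, 0, 0], 0], [[0, 0, -0.2], [0, 0, 0], 0], [[0, 0, -0.2], [0, 0, 0], 0]])

```text
time_s: 32.78
eef_pos: [573.3, 190.0, 60.3]
ee_rot: [0.0, 0.996, 0.089, -0.0]
force: [4.9, 1.0, -5.1]
grip_width: 0.127
grip_force: 40.3
```

>>> step_arm(increments=[[[0, 0, -0.1], [0, 0, 0], 0], [[0, 0, -0.2], [0, 0, 0], 0], [[0, 0, -0.3], [0, 0, 0], 0], [[0, 0, -0.3], [0, 0, 0], 0]])

```text
time_s: 33.28
eef_pos: [573.3, 190.0, 63.4]
ee_rot: [0.0, 0.996, 0.089, -0.0]
force: [4.5, 0.7, -4.9]
grip_width: 0.134
grip_force: 40.3
```

>>> step_arm(increments=[[[0, 0, -0.1], [0, 0, 0], 0], [[0, 0, -0.2], [0, 0, 0], 0], [[0, 0, -0.3], [0, 0, 0], 0], [[0, 0, -0.4], [0, 0, 0], 0], [[0, 0, -0.4], [0, 0, 0], 0]])

```text
time_s: 33.9
eef_pos: [573.4, 190.1, 68.3]
ee_rot: [0.0, 0.996, 0.089, -0.0]
force: [3.2, 0.3, -4.3]
grip_width: 0.131
grip_force: 40.3
```

>>> step_arm(increments=[[[0, 0, -0.3], [0, 0, 0], 0], [[0, 0, -0.7], [0, 0, 0], 0], [[0, 0, -1.2], [0, 0, 0], 0], [[0, 0, -1.8], [0, 0, 0], 0], [[0, 0, -2.4], [0, 0, 0], 0], [[0, 0, -3], [0, 0, 0], 0], [[0, 0, -3], [0, 0, 0], 0]])

```text
time_s: 34.78
eef_pos: [573.8, 190.1, 98.9]
ee_rot: [-0.0, 0.996, 0.089, 0.0]
force: [-0.2, -0.0, -2.7]
grip_width: 0.132
grip_force: 40.6
```

>>> step_arm(increments=[[[0, 0, -1], [0, 0, 0], 0], [[0, 0, -2.5], [0, 0, 0], 0], [[0, 0, -4], [0, 0, 0], 0], [[0, 0, -5], [0, 0, 0], 0], [[0, 0, -5], [0, 0, 0], 0]])

```text
time_s: 35.4
eef_pos: [574.0, 190.2, 149.3]
ee_rot: [-0.0, 0.996, 0.089, 0.001]
force: [-0.7, -0.2, -2.2]
grip_width: 0.128
grip_force: 40.6
```

Run:
```python
from h import *
c=snap('wrist','w9.png');st=ctrl.sense();p=st['eef_pos'];print(p,st['force'],st['wrist_torque'])
g=cv2.cvtColor(c['img'],cv2.COLOR_RGB2GRAY).astype(int)
m=(g<100).astype(np.uint8);cs,_=cv2.findContours(m,0,2)
for k in cs:
    a=cv2.contourArea(k);r=cv2.minAreaRect(k)
    if 250<a<3000 and a>.7*r[1][0]*r[1][1]: print(np.round(r[0],1),np.round(r[1],1))
# mat in top view
t=load('top.png');hsv=cv2.cvtColor(t['img'],cv2.COLOR_RGB2HSV)
roi=hsv[190:280,355:445];print(hsv[234,400],hsv[234,350])
```

```text
[573.57020674 190.11975624 148.3983796 ] [-0.39308096 -0.13601099 -2.46588068] [ 0.01765651 -0.0470367  -0.01317659]
[383.5 280.5] [63. 13.]
[257.5 280.5] [13. 63.]
[385.  248.5] [13. 64.]
[257. 248.] [14. 64.]
[386.5 215. ] [14. 65.]
[254.5 215. ] [14. 65.]
[ 15 138 174] [ 12 157 148]
```

```bash
cat >> h.py <<'E'
def tilt(n,rows,cl,cr,thr=120,D=57.15):
    c=load(n);g=cv2.cvtColor(c['img'],cv2.COLOR_RGB2GRAY).astype(int);R=[];u=np.arange(640)
    for v in rows:
        w=np.clip(thr-g[v-3:v+4],0,60).sum(0).astype(float);l=(u>cl[0])&(u<cl[1]);r=(u>cr[0])&(u<cr[1])
        a=(w*u)[l].sum()/w[l].sum();b=(w*u)[r].sum()/w[r].sum()
        o,d=ray(c,(a+b)/2,v);R.append(o+d*c['fx']*D/(b-a))
    return np.array(R)
E
python3 - <<'E'
from h import *
c=load('w9.png');g=cv2.cvtColor(c['img'],cv2.COLOR_RGB2GRAY).astype(int)
print(g[60:340:4,258].tolist())
R=tilt('w9.png',(280,248,215),(215,300),(342,430));s=R[:,:2]@[.9842,.1771];print(R.round(1).tolist(),np.polyfit(s,R[:,2],1)[0])
# tilt by row spacing: intersect rays with equal spacing 14? use w2 flat spacing
w=load('w2.png')
P=[onz(w,300,v,84)[:2]@[.9842,.1771] for v in(60,)];
E
```

```text
[103, 104, 99, 103, 105, 113, 114, 115, 113, 104, 106, 115, 113, 102, 100, 103, 99, 77, 129, 128, 130, 128, 126, 106, 77, 74, 153, 189, 189, 187, 142, 169, 189, 188, 189, 187, 188, 72, 53, 54, 58, 184, 189, 187, 189, 146, 50, 55, 55, 150, 189, 189, 152, 139, 47, 48, 51, 118, 144, 145, 143, 105, 40, 41, 42, 143, 147, 144, 142, 43]
[[588.1, 193.1, 180.7], [602.9, 195.6, 179.4], [617.5, 198.3, 178.2]] -0.08345174551640049
```

>>> step_arm(increments=[[[-0.5, 2, 0], [0, 0, 0], 0], [[-1.2, 6, 0], [0, 0, 0], 0], [[-2, 11, 0], [0, 0, 0], 0], [[-3, 16, 0], [0, 0, 0], 0], [[-3.8, 21, 0], [0, 1, 0], 0], [[-4.6, 26, 0], [0, 2, 0], 0], [[-5.4, 31, 0], [0, 4, 0], 0], [[-6, 34, 0], [0, 5, 0], 0]])

```text
time_s: 36.45
eef_pos: [573.7, -158.4, 147.7]
ee_rot: [-0.004, 0.995, 0.088, 0.043]
force: [0.6, 0.3, -2.5]
grip_width: 0.133
grip_force: 40.6
```

>>> step_arm(increments=[[[-0.1, 0.8, 0], [0, 0, 0], 0], [[-0.2, 1.9, 0], [0, 0, 0], 0], [[-0.2, 1.9, 0], [0, 0, 0], 0], [[-0.2, 1.9, 0], [0, 0, 0], 0]])

```text
time_s: 36.95
eef_pos: [576.4, -173.4, 148.1]
ee_rot: [-0.004, 0.995, 0.09, 0.043]
force: [0.2, 0.1, -3.1]
grip_width: 0.133
grip_force: 40.6
```

Run:
```python
from h import *
c=snap('wrist','w10.png');s=snap('scene','s10.png');st=ctrl.sense();print(st['eef_pos'],st['ee_rot'],st['wrist_torque'])
g=cv2.cvtColor(c['img'],cv2.COLOR_RGB2GRAY).astype(int);print(g[180:380:4,250].tolist(),g[180:380:4,390].tolist())
for rows in((280,248,215),(340,312,280,248,215),(312,280,248,215)):
    R=tilt('w10.png',rows,(215,300),(342,430));q=R[:,:2]@[.9842,.1771];print(R.round(1).tolist(),np.polyfit(q,R[:,2],1)[0])
```

```text
[ 576.39527133 -173.46575382  148.11911355] [-0.00398674  0.99503098  0.08952758  0.04338514] [0.01348008 0.08568617 0.03499908]
[172, 161, 178, 181, 182, 182, 182, 69, 46, 52, 50, 173, 181, 181, 181, 142, 50, 47, 56, 144, 180, 180, 179, 169, 50, 52, 49, 113, 138, 138, 139, 101, 44, 42, 43, 134, 138, 139, 136, 41, 33, 38, 113, 138, 131, 28, 31, 35, 34, 33] [146, 163, 181, 182, 182, 182, 181, 85, 59, 58, 60, 175, 182, 180, 182, 155, 63, 58, 56, 127, 181, 181, 181, 171, 55, 54, 53, 142, 179, 180, 179, 135, 51, 48, 52, 173, 179, 181, 178, 46, 49, 48, 142, 174, 162, 37, 33, 34, 33, 28]
[[588.0, -171.0, 180.9], [602.7, -168.4, 180.6], [617.3, -165.8, 180.7]] -0.005982320935157117
[[556.4, -176.9, 176.8], [568.8, -174.6, 172.3], [588.0, -171.0, 180.9], [602.7, -168.4, 180.6], [617.3, -165.8, 180.7]] 0.10699547067041086
[[568.8, -174.6, 172.3], [588.0, -171.0, 180.9], [602.7, -168.4, 180.6], [617.3, -165.8, 180.7]] 0.1607181597643579
```

The cover is level (about −0.006) over the mat, with its underside about 9 mm above the TCP. Lowering straight down; the tool is tilted 5°, so I compensate in x.

>>> step_arm(increments=[[[-0.17, 0, 2], [0, 0, 0], 0], [[-0.44, 0, 5], [0, 0, 0], 0], [[-0.74, 0, 8.5], [0, 0, 0], 0], [[-0.96, 0, 11], [0, 0, 0], 0], [[-1.13, 0, 13], [0, 0, 0], 0], [[-1.22, 0, 14], [0, 0, 0], 0], [[-1.22, 0, 14], [0, 0, 0], 0], [[-1.22, 0, 14], [0, 0, 0], 0]])

```text
time_s: 38.05
eef_pos: [576.9, -174.3, 8.5]
ee_rot: [-0.003, 0.995, 0.089, 0.044]
force: [0.6, 1.4, -3.0]
grip_width: 0.131
grip_force: 40.5
```

>>> step_arm(increments=[[[-0.02, 0, 0.2], [0, 0, 0], 0], [[-0.04, 0, 0.4], [0, 0, 0], 0], [[-0.05, 0, 0.6], [0, 0, 0], 0], [[-0.05, 0, 0.6], [0, 0, 0], 0]])

```text
time_s: 38.55
eef_pos: [576.3, -174.1, 1.4]
ee_rot: [-0.004, 0.995, 0.089, 0.043]
force: [0.8, 0.3, -2.9]
grip_width: 0.129
grip_force: 40.5
```

Expecting contact near TCP z −3.

>>> step_arm(increments=[[[0, 0, 0.1], [0, 0, 0], 0], [[-0.02, 0, 0.2], [0, 0, 0], 0], [[-0.02, 0, 0.2], [0, 0, 0], 0]])

```text
time_s: 38.92
eef_pos: [576.3, -174.2, -0.5]
ee_rot: [-0.004, 0.995, 0.089, 0.043]
force: [-0.1, -1.1, -3.0]
grip_width: 0.134
grip_force: 40.5
```

>>> step_arm(increments=[[[0, 0, 0.05], [0, 0, 0], 0], [[-0.01, 0, 0.1], [0, 0, 0], 0], [[-0.01, 0, 0.1], [0, 0, 0], 0]])

```text
time_s: 39.3
eef_pos: [576.3, -174.2, -1.5]
ee_rot: [-0.004, 0.995, 0.089, 0.043]
force: [-0.0, 0.5, -3.5]
grip_width: 0.131
grip_force: 40.5
```

>>> step_arm(increments=[[[0, 0, 0.05], [0, 0, 0], 0], [[-0.01, 0, 0.1], [0, 0, 0], 0], [[-0.01, 0, 0.1], [0, 0, 0], 0]])

```text
time_s: 39.67
eef_pos: [576.3, -174.2, -2.5]
ee_rot: [-0.004, 0.995, 0.089, 0.043]
force: [0.0, -1.0, -1.9]
grip_width: 0.129
grip_force: 40.5
```

>>> step_arm(increments=[[[0, 0, 0.05], [0, 0, 0], 0], [[-0.01, 0, 0.1], [0, 0, 0], 0], [[-0.01, 0, 0.1], [0, 0, 0], 0]])

```text
time_s: 40.05
eef_pos: [576.3, -174.2, -3.5]
ee_rot: [-0.004, 0.995, 0.089, 0.043]
force: [-0.4, 0.2, -3.0]
grip_width: 0.133
grip_force: 40.5
```

>>> step_arm(increments=[[[0, 0, 0.03], [0, 0, 0], 0], [[0, 0, 0.05], [0, 0, 0], 0], [[0, 0, 0.05], [0, 0, 0], 0]])

```text
time_s: 40.42
eef_pos: [576.4, -174.2, -3.9]
ee_rot: [-0.004, 0.995, 0.089, 0.043]
force: [-0.5, 0.5, -3.0]
grip_width: 0.128
grip_force: 40.8
```

>>> step_arm(increments=[[[0, 0, 0.05], [0, 0, 0], 0], [[-0.01, 0, 0.1], [0, 0, 0], 0], [[-0.01, 0, 0.1], [0, 0, 0], 0]])

```text
time_s: 40.8
eef_pos: [576.5, -174.3, -4.2]
ee_rot: [-0.004, 0.995, 0.089, 0.044]
force: [-3.6, 0.9, 5.8]
grip_width: 0.13
grip_force: 41.8
```

>>> step_arm(increments=[[[0, 0, 0.05], [0, 0, 0], 0], [[-0.01, 0, 0.1], [0, 0, 0], 0], [[-0.01, 0, 0.1], [0, 0, 0], 0]])

```text
time_s: 41.18
eef_pos: [576.6, -174.4, -4.3]
ee_rot: [-0.004, 0.995, 0.089, 0.044]
force: [-9.1, 1.5, 14.5]
grip_width: 0.129
grip_force: 43.1
```

Touching down. Easing off 1 mm, opening slowly, then rising straight up.

>>> step_arm(increments=[[[0.01, 0, -0.1], [0, 0, 0], 10], [[0.01, 0, -0.1], [0, 0, 0], 16], [[0.01, 0, -0.1], [0, 0, 0], 22], [[0.01, 0, -0.1], [0, 0, 0], 40], [[0.01, 0, -0.1], [0, 0, 0], 70], [[0.01, 0, -0.1], [0, 0, 0], 90], [[0.01, 0, -0.1], [0, 0, 0], 90]])

```text
time_s: 42.05
eef_pos: [576.4, -174.2, -5.0]
ee_rot: [-0.004, 0.995, 0.089, 0.043]
force: [-1.0, 1.2, 0.0]
grip_width: 0.899
grip_force: 0.0
```

>>> step_arm(increments=[[[0, 0, 0], [0, 0, 0], 90], [[0.1, 0, -1], [0, 0, 0], 90], [[0.3, 0, -3.5], [0, 0, 0], 90], [[0.6, 0, -7], [0, 0, 0], 90], [[1, 0, -12], [0, 0, 0], 90], [[1.3, 0, -15], [0, 0, 0], 90], [[1.3, 0, -15], [0, 0, 0], 90]])

```text
time_s: 42.92
eef_pos: [577.3, -174.7, 148.7]
ee_rot: [-0.002, 0.995, 0.089, 0.046]
force: [-0.6, 0.6, 0.1]
grip_width: 0.898
grip_force: 0.0
```

Run:
```python
from h import *
c=snap('wrist','w11.png');t=snap('top','t11.png');st=ctrl.sense();print(st['eef_pos'],st['force'],st['grip_width'],st['time_s'])
g=cv2.cvtColor(c['img'],cv2.COLOR_RGB2GRAY);m=(g<95).astype(np.uint8);cs,_=cv2.findContours(m,0,2)
for k in cs:
    a=cv2.contourArea(k);r=cv2.minAreaRect(k)
    if 150<a<2000 and a>.7*r[1][0]*r[1][1]: print('slot',np.round(r[0],1),np.round(r[1],1),onz(c,*r[0],29))
hs=cv2.cvtColor(c['img'],cv2.COLOR_RGB2HSV);w=((hs[...,1]<40)&(hs[...,2]>120)).astype(np.uint8);cs,_=cv2.findContours(w,0,2)
for k in cs:
    if cv2.contourArea(k)>2500:
        r=cv2.minAreaRect(k);print('white',r,onz(c,*r[0],29),[onz(c,*p,29).tolist() for p in cv2.boxPoints(r)])
```

```text
[ 575.89477122 -174.03582044  145.23916785] [-0.55005267 -0.076344   -1.23207533] 0.8991069846729031 43.025
slot [316.5 301.5] [19. 39.] [ 515.9 -182.1   29. ]
slot [288. 272.] [ 6. 30.] [ 539.3 -151.8   29. ]
slot [351.5 256.5] [ 5. 31.] [ 563.6 -205.3   29. ]
slot [287.5 256.5] [ 7. 31.] [ 553.5 -149.1   29. ]
slot [351.5 240. ] [ 6. 31.] [ 578.4 -202.3   29. ]
slot [287. 240.] [ 6. 32.] [ 568.3 -146.3   29. ]
slot [352.5 223. ] [ 6. 31.] [ 593.5 -200.2   29. ]
slot [287. 223.] [ 6. 32.] [ 583.3 -144.    29. ]
slot [352.5 206. ] [ 6. 31.] [ 608.  -197.3   29. ]
slot [287.  206.5] [ 7. 32.] [ 597.6 -141.7   29. ]
slot [353.  188.5] [ 7. 32.] [ 622.8 -194.7   29. ]
slot [286.  188.5] [ 7. 32.] [ 612.7 -138.5   29. ]
white ((612.0, 324.0), (100.0, 54.0), 90.0) [ 542.5 -458.2   29. ] [[584.8, -416.4, 29.0], [593.4, -464.6, 29.0], [497.1, -502.9, 29.0], [487.9, -451.3, 29.0]]
white ((319.5, 234.0), (142.0, 117.0), 90.0) [ 578.7 -173.6   29. ] [[629.9, -114.5, 29.0], [647.4, -211.2, 29.0], [522.5, -238.5, 29.0], [503.5, -132.4, 29.0]]
white ((98.2884521484375, 136.44232177734375), (87.17957305908203, 90.60009765625), 52.12501525878906) [627.3  20.6  29. ] [[623.5, 71.3, 29.0], [676.5, 15.4, 29.0], [631.2, -30.5, 29.0], [574.3, 26.2, 29.0]]
```

The slot pairs measure 57 mm apart at z = 29 mm in every row, so the cover lies flat on the mat. Its centre is within about 10 mm of the mat's, and the gripper is clear.

```bash
python3 -c "
from rig import ctrl
print(ctrl.finish_job())"
```

```text
the job is handed in; nothing more can be done
None
```

The job is handed in at about 43 s: the cover was unlatched, lifted off and laid flat near the middle of the cork mat, with the gripper clear. The judge gave no verdict, and I did not re-measure the bystanders.

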